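Nest the spare collared parts tub in the bench holder

TASK

Take the slim tapered parts tub with the raised collar, stand it upright in the lined holder screwed to the bench, and press it gently down with the gripper until its collar stands about a centimetre above the holder's rim; driven down to the rim it jams. Then let go, and leave the straight-sided cup and the wide tub where they are.

Things in the scene. Friction and masses are not known exactly. Their poses are not given: they have to be found in the camera images.
- tub: Grey tapered tub to nest: open, round, 105 mm tall, 90 g, loose, upright. Foot 32 mm across, widening to 49 at the rim; a straight collar 54 across rings its top 30 mm (75 to 105 above the foot): grip there. Origin: centre of underside, z up. Set loosely in the holder, its foot stands 55 mm over the bench, collar underside 30 mm over the holder rim.
- holder: Grey tapered holder, open, on a 104 mm round flange screwed to the bench: 100 mm tall, rim 76 mm across, mouth 68. Black rubber liner cup inside: mouth 53 mm, 6 below the rim; flat floor 41 across. About 9 N pushes liner and tub down together; they stay where left (the tub's weight does not move them). Collar 2 mm over the rim: bottomed, jammed. Origin: centre of underside at bench height, z up.
- straight_cup: Not to be moved: grey plastic straight-sided cup, 54 mm across and 105 mm tall, no taper, no collar. Loose. Origin: centre of the underside; z up.
- wide_tub: Not to be moved: grey plastic wide low tapered tub without a collar, 75 mm tall, 52 mm across at the foot and 76 mm at the rim. Loose on the bench, no flange, no liner. Origin: centre of the underside; z up.
There are look-alikes about, which are no part of the job. Leave any purple or yellow look-alike of the tub alone.

How it is judged:
On the way:
1. the tub is pressed down in the holder by the gripper (touching it) until its collar is 4 to 20 mm above the rim (horizontal distance between tub and holder below 0.012 m and z of tub in the frame of holder between 0.029 and 0.045 m and contact force between the fingers and tub above 0.3 N), for 0.15 s.
At the end, for the whole second after the job is handed in: The tub stands in the holder, released and at rest, within 12 mm of the holder's axis and 10 degrees of upright, the underside of its collar 4 to 20 mm above the holder's rim (tub foot 29 to 45 mm above the bench); the straight-sided cup and the wide tub are within 30 mm of where they began (horizontal distance between tub and holder below 0.012 m and z of tub in the frame of holder between 0.029 and 0.045 m and angle between tub's own z axis and vertical below 0.17 rad and linear speed of tub below 0.02 m/s and contact force between the fingers and tub below 0.1 N and distance of each of straight_cup, wide_tub from where it was at the start of the episode below 0.03 m); the robot touches nothing.
It fails at once if the tub is driven down until it jams (collar less than 2.5 mm above the holder's rim) (horizontal distance between tub and holder below 0.02 m and z of tub in the frame of holder below 0.0275 m).
It fails at once if the straight-sided cup or the wide tub is moved by more than 30 mm (distance of any of straight_cup, wide_tub from where it was at the start of the episode above 0.03 m).
It also fails if it takes over 40 s, if anything falls off the work surface, if the arm or the gripper's body presses on something with over 40 N, if the wrist force passes 120 N, or if a joint passes its speed limit or range.

ROBOT

A 6-joint arm with a two-finger parallel gripper is mounted at the origin on the work surface. World frame = base frame: x ahead of the robot, y to its left, z up, the work surface at z = 0. Lengths are in m, angles in rad, forces in N, time in s.
With the tool pointing down it reaches from about 0.35 to 0.975 m from the base axis. Payload 4.9 kg.
Tool frame: the origin (TCP) lies between the finger pads; the fingertips stand 25 mm ahead of it and the grasp point (between the pads) lies 6 mm ahead of it (manip.tcp_to_tips is the z of the fingertips in the tool frame, in m); z points along the fingers, y is the line along which they close (so a half turn about z gives the same grasp; the last joint's range is limited). The gripper opens to 85 mm and grips with 20 to 120 N. Pads are 22 mm wide; open, the fingers measure 114 mm over their backs; the gripper's body (76 mm by 85 mm) begins 54 mm behind the grasp point. The pads swing forward as they close: fully open they stand 13 mm farther back than shut.
Start: joints at [-1.242, 0.053, 1.613, -0, 1.476, -0.119], TCP at [0.271, -0.563, 0.256] pointing down, gripper open.
Joint ranges: [-3.01, 3.01], [-1.01, 2.22], [0.06, 2.58], [-1.02, 4.17], [0.09, 2.62], [-3.14, 3.14]. Speed limits (rad/s): [2.57, 2.57, 3.14, 3.14, 3.14, 3.14].

INTERFACE

Orientations are given as a unit quaternion [w, x, y, z].
In Python, from plant import manip gives the robot as it stands. The module is installed in compiled form; this text tells all that it offers.
- The arm moves only by the tool arm_command, never from a script. Its argument "moves" is a list of rows, each a list of 3 entries, a list of its own where there are three numbers: the opening, from -1 (shut) to 1 (fully open), then the shift along the tool's x, y, z in units of 0.15 m (1.0 is 0.15 m), then the turn about the tool's z in units of 2 pi rad (1.0 is 2 pi rad). A call has 1 to 20 rows; each row is the pose to reach, as a shift and turn from the pose commanded when the call began, along the tool's axes at that moment, turning the shorter way round; what a row does not reach only later rows make up. A row lasts 1/12 s, in which the tool goes at most 41.7 mm and 7.16 degrees, less where a joint would pass 70% of its speed; a pose out of reach is approached as far as the arm can. A call with a number of a shift or a turn outside -1 to 1 is refused whole. A call with a gripper value outside its range is refused whole. The fingers move at their own pace and stop on an object; the grip force is fixed at half the most. Time passes only in rows, so rows that repeat a pose let the fingers close. It gives the time, the measured TCP pose, the force, the opening and the grip force at its end, in the units of the state.
- manip.state(): the state, without advancing time (a new reading comes with each control period).
- manip.grab_frame(name): name is "scene" or "top" or "wrist"; returns a dict with "frame" (400x640x3 uint8, red, green, blue), "fx", "fy", "cx", "cy" (pixels), "k1" (the pictures are not rectified: a ray, as slopes to the right and down, at radius r is drawn at 1 + k1 r^2 times it, then the intrinsics apply), "R" (3x3) and "t" (3): a world point X has camera coordinates R X + t. Camera axes: x right, y down, z forward; pixel columns grow to the right and rows downward; lengths in m; the calibration is good to about 2 mm. A picture is of the moment at which its call begins. There is no depth.
- manip.job_done(): hands the job in; it is judged then, once.
Trained networks look in a picture, given as the dict that the camera call returned (one of the last four; its "shot" number tells which), for a name from the list of things; names that differ only in an ending like _2 or _b are one class to them, and where a whole thing is asked for, a point or a joint stands for the part that bears it (a point fixed in the world has none). Each returns a list of dicts, best first, with "confidence" (0 to 1); they miss things now and then, are a little off and sometimes report something else, mostly with a low value. They report only what shows in the picture. A call takes as long as a camera call. They do not tell look-alikes from the thing itself.
- manip.search_frame(picture, target): "extent" ([left, top, right, bottom] in pixels, round what is visible of it).
The state is a dict: "time": time; "joint_pos": joint angles; "joint_vel": joint speeds; "joint_efforts": joint torques, N m; "tool_pos": TCP position; "tool_rot": TCP orientation; "contact_force": force on the tool from outside, world axes, zero at the start; "ft_torque": the same for the moment, N m; "gripper_width": opening from 0.0 (shut) to 1.0 (fully open); "grasp_force": force on a finger pad.
Only numpy, scipy, OpenCV 4.12 (cv2) and the standard library are available. Lean on these libraries where they do the work, as an engineer would, in place of code of your own. Each camera call takes 0.05 s, during which the arm holds its last target. There are 200 camera calls.

## Working session

There is one attempt and no reset: what is moved stays moved. The work goes in short steps, Python scripts to look and compute and a tool call to move; the robot and the scene stay as the last step left them, time stands still between calls to the robot, and variables do not carry over. Pictures are saved under pics/ and viewed, at most 10 in all, crops included, and the job is handed in when it is done.

Besides the shell and the picture viewer there is one more tool, called as name(argument=value, ...) on one line, values as JSON. arm_command: Moves the arm, as the interface text tells. Shifts and turns lie within -1 to 1; 1 stands for 0.15 m of shift or 2 pi rad of turn. Its arguments: {"type":"object","properties":{"moves":{"type":"array"}},"required":["moves"]}

```bash
mkdir -p pics
cat > h.py <<'E'
import numpy as np, cv2
from plant import manip
def K(p): return np.array([[p["fx"],0,p["cx"]],[0,p["fy"],p["cy"]],[0,0,1.]])
def ray(p,u,v):
    d=np.array([(u-p["cx"])/p["fx"],(v-p["cy"])/p["fy"]]); s=d.copy()
    for _ in range(20): s=d/(1+p["k1"]*(s@s))
    R=np.array(p["R"]); t=np.array(p["t"])
    return -R.T@t, R.T@np.array([s[0],s[1],1])
def at_z(p,u,v,z):
    c,d=ray(p,u,v); return c+d*(z-c[2])/d[2]
def proj(p,X):
    c=np.array(p["R"])@X+np.array(p["t"]); s=c[:2]/c[2]; s=s*(1+p["k1"]*(s@s))
    return s*[p["fx"],p["fy"]]+[p["cx"],p["cy"]]
def save(p,n): cv2.imwrite("pics/"+n,p["frame"][:,:,::-1])
E
python3 - <<'E'
from h import *
for n in ["top","scene"]:
    p=manip.grab_frame(n); save(p,n+"0.png"); print(n,p["k1"],p["fx"],(-np.array(p["R"]).T@p["t"]).round(3))
    for o in ["tub","holder","straight_cup","wide_tub"]:
        for d in manip.search_frame(p,o)[:4]:
            e=d["extent"]; print(o,round(d["confidence"],2),np.round(e),at_z(p,(e[0]+e[2])/2,(e[1]+e[3])/2,.1).round(3))
s=manip.state(); print(s["tool_pos"],s["tool_rot"],s["time"],manip.tcp_to_tips)
E
```

```text
top -0.06276012355288484 373.53314188893836 [ 0.432 -0.042  0.756]
tub 0.87 [468. 255. 513. 286.] [ 0.382 -0.317  0.1  ]
tub 0.72 [408. 199. 444. 230.] [ 0.482 -0.209  0.1  ]
tub 0.63 [457. 196. 502. 225.] [ 0.488 -0.304  0.1  ]
straight_cup 0.92 [390. 122. 427. 164.] [ 0.612 -0.183  0.1  ]
wide_tub 0.6 [324. 177. 364. 222.] [ 0.511 -0.064  0.1  ]
wide_tub 0.36 [387. 123. 427. 165.] [ 0.61 -0.18  0.1 ]
scene -0.08272109479867883 489.6786160474092 [ 1.196 -0.175  0.749]
tub 0.76 [145. 140. 170. 177.] [ 0.412 -0.321  0.1  ]
tub 0.75 [150. 173. 184. 225.] [ 0.532 -0.304  0.1  ]
tub 0.72 [203. 161. 229. 215.] [ 0.524 -0.212  0.1  ]
holder 0.84 [413. 132. 462. 193.] [0.548 0.222 0.1  ]
straight_cup 0.76 [219. 211. 256. 271.] [ 0.659 -0.187  0.1  ]
wide_tub 0.87 [279. 171. 315. 218.] [ 0.574 -0.067  0.1  ]
[ 0.27059989 -0.56333824  0.25627549] [-2.89981965e-05  9.75038020e-01  2.22037967e-01 -2.40364225e-06] 0.5 0.025
```

View pics/top0.png

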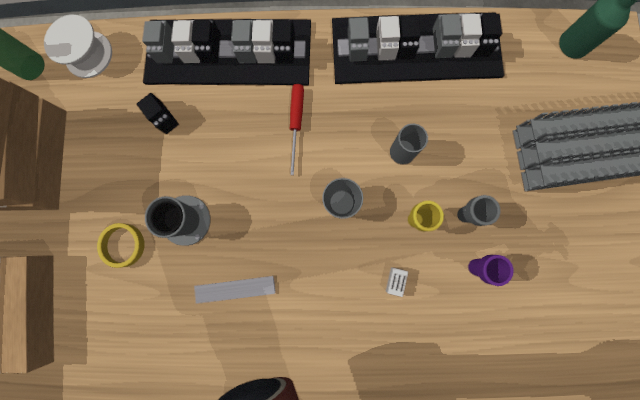

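View pics/scene0.png

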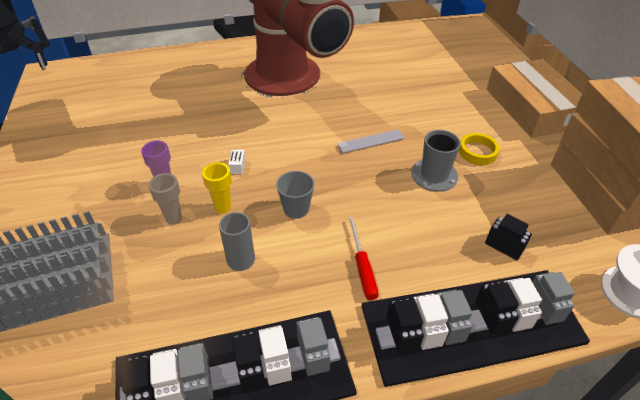

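The top view shows the grey collared tub with its rim at about (484,211). Its purple twin is at (493,270) and its yellow twin at (428,216). The holder's rim is at (165,217) with its flange at (185,221), the wide tub is at (342,198) and the straight cup at (408,145). The scene view agrees: tub (166,198), holder (438,160). Next I'll fit silhouettes in both views.

```bash
cat >> h.py <<'E'
from scipy.optimize import minimize
PR={"tub":[(0,.016),(.075,.0225),(.075,.027),(.105,.027)],"holder":[(0,.052),(.004,.052),(.1,.038)],
"straight_cup":[(0,.027),(.105,.027)],"wide_tub":[(0,.026),(.075,.038)]}
A=np.linspace(0,2*np.pi,48,endpoint=False)
def sil(p,o,x,y,z0=0,S=4):
    m=np.zeros((400*S,640*S),np.uint8); r=PR[o]
    for a,b in zip(r[:-1],r[1:]):
        P=np.array([proj(p,np.array([x+q[1]*np.cos(t),y+q[1]*np.sin(t),z0+q[0]])) for q in (a,b) for t in A])
        cv2.fillConvexPoly(m,cv2.convexHull(((P+.5)*S).astype(np.int32)),255)
    return cv2.resize(m,(640,400),interpolation=cv2.INTER_AREA)/255.
def fit(p,o,x,y,z0=0):
    hsv=cv2.cvtColor(p["frame"],cv2.COLOR_RGB2HSV); g=(hsv[...,1]<85).astype(float)
    u,v=proj(p,np.array([x,y,.05])).astype(int); w=np.zeros_like(g); w[max(v-55,0):v+55,max(u-55,0):u+55]=1
    f=lambda q:-np.sum(w*sil(p,o,*q,z0)*(g*2-1))+0*1
    def f(q):
        s=sil(p,o,*q,z0)*w; e=cv2.dilate((s>.5).astype(np.uint8),np.ones((9,9)))
        return np.sum(np.abs(s-g)*e)-np.sum(s*g)
    r=minimize(f,[x,y],method="Nelder-Mead",options=dict(initial_simplex=[[x,y],[x+.015,y],[x,y+.015]],xatol=2e-4))
    s=sil(p,o,*r.x,z0); return r.x, (s*g).sum()/s.sum(), s
E
python3 - <<'E'
from h import *
G={"tub":(.49,-.29),"holder":(.49,.21),"straight_cup":(.59,-.17),"wide_tub":(.505,-.055)}
out=[]
for n in ["top","scene"]:
    p=manip.grab_frame(n); im=p["frame"][:,:,::-1].copy()
    for o,g in G.items():
        x,q,s=fit(p,o,*g); print(n,o,x.round(4),round(q,3))
        c,_=cv2.findContours((s>.5).astype(np.uint8),0,2); cv2.drawContours(im,c,-1,(0,255,0),1)
    out.append(im[80:290,100:540])
cv2.imwrite("pics/fit.png",np.vstack(out))
E
```

```text
top tub [ 0.4889 -0.3127] 0.969
top holder [0.4847 0.2588] 0.955
top straight_cup [ 0.621  -0.1902] 0.969
top wide_tub [ 0.5172 -0.0624] 0.989
scene tub [ 0.4873 -0.3105] 0.909
scene holder [0.4848 0.2596] 0.889
scene straight_cup [ 0.6208 -0.1883] 0.963
scene wide_tub [ 0.5177 -0.0609] 0.955
```

View pics/fit.png

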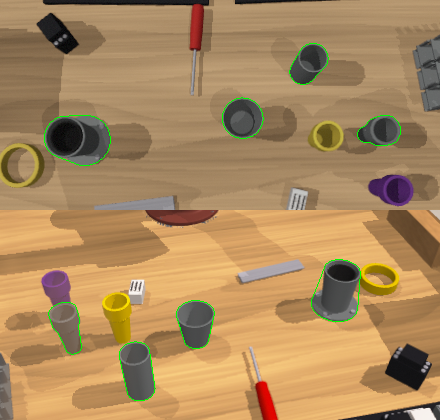

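The outlines match all four things in both views, agreeing within about 2 mm. The tub is at (0.488,-0.3115) and the holder at (0.485,0.259). Moving over the tub.

arm_command(moves=[[1,[0.25,-0.11,0],0],[1,[0.5,-0.22,0],0],[1,[0.75,-0.33,0],0],[1,[1,-0.44,0],0],[1,[1,-0.44,0],0],[1,[1,-0.44,0],0]])

```text
time: 1.1
tool_pos: [0.3785, -0.4376, 0.2566]
tool_rot: [0.0, 0.975, 0.224, -0.0]
contact_force: [-1.0, -0.6, -0.0]
gripper_width: 0.997
grasp_force: 0.0
```

arm_command(moves=[[1,[0.25,-0.11,0],0],[1,[0.5,-0.22,0],0],[1,[0.75,-0.33,0],0],[1,[1,-0.44,0],0],[1,[1,-0.44,0],0],[1,[1,-0.44,0],0],[1,[1,-0.44,0],0],[1,[1,-0.44,0],0]])

```text
time: 1.77
tool_pos: [0.4829, -0.3161, 0.2563]
tool_rot: [0.0, 0.975, 0.221, -0.0]
contact_force: [0.6, -0.1, 0.5]
gripper_width: 1.0
grasp_force: 0.0
```

```bash
cat >> h.py <<'E'
from scipy.spatial.transform import Rotation as Ro
def rel(x,y,z):
    s=manip.state(); q=np.array(s["tool_rot"]); R=Ro.from_quat(q[[1,2,3,0]])
    print("t",s["time"],"pos",np.round(s["tool_pos"],4),"F",np.round(s["contact_force"],2),"w",s["gripper_width"],s["grasp_force"],"move",(R.inv().apply(np.array([x,y,z])-s["tool_pos"])/.15).round(4))
E
python3 - <<'E'
from h import *
rel(.488,-.3115,.101)
p=manip.grab_frame("wrist"); save(p,"w1.png")
for n in ("wrist",):
    x,q,s=fit(p,"tub",.488,-.3115); print(x,q)
E
```

```text
t 1.7667 pos [ 0.4829 -0.3161  0.2563] F [ 0.62 -0.07  0.47] w 0.999887767701158 0.0 move [ 0.0441 -0.0131  1.035 ]
[ 0.488247   -0.31166865] 0.9609539773685616
```

View pics/w1.png

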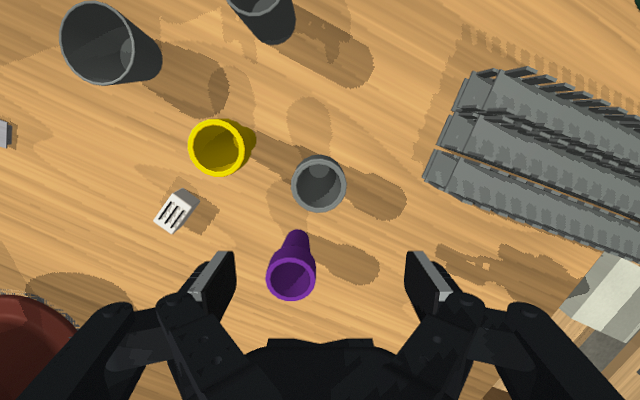

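The wrist view shows the grey tub's rim at (319,184), centred between the fingers, with yellow (217,147) and purple (291,279) to the sides. The wrist fit agrees to within 0.3 mm, so I'll descend and grip.

arm_command(moves=[[1,[0.044,-0.013,0.2],0],[1,[0.044,-0.013,0.4],0],[1,[0.044,-0.013,0.6],0],[1,[0.044,-0.013,0.75],0],[1,[0.044,-0.013,0.85],0],[1,[0.044,-0.013,0.95],0],[1,[0.044,-0.013,1.0],0],[1,[0.044,-0.013,1.0],0],[1,[0.044,-0.013,1.0],0]])

```text
time: 2.57
tool_pos: [0.4886, -0.3107, 0.1065]
tool_rot: [-0.0, 0.975, 0.221, -0.0]
contact_force: [-0.5, -0.7, -0.4]
gripper_width: 0.998
grasp_force: 0.0
```

arm_command(moves=[[1,[0,0,0.03],0],[1,[0,0,0.03],0],[0,[0,0,0.03],0],[-1,[0,0,0.03],0],[-1,[0,0,0.03],0],[-1,[0,0,0.03],0],[-1,[0,0,0.03],0],[-1,[0,0,0.03],0],[-1,[0,0,0.03],0],[-1,[0,0,0.03],0],[-1,[0,0,0.03],0],[-1,[0,0,0.03],0]])

```text
time: 3.57
tool_pos: [0.4895, -0.3103, 0.1027]
tool_rot: [0.001, 0.975, 0.222, 0.001]
contact_force: [1.0, -0.8, 6.2]
gripper_width: 0.601
grasp_force: 63.9
```

arm_command(moves=[[-1,[0,0,-0.05],0],[-1,[0,0,-0.15],0],[-1,[0,0,-0.3],0],[-1,[0,0,-0.5],0],[-1,[0,0,-0.7],0],[-1,[0,0,-0.85],0],[-1,[0,0,-0.95],0],[-1,[0,0,-0.95],0],[-1,[0,0,-0.95],0]])

```text
time: 4.32
tool_pos: [0.4889, -0.3097, 0.2443]
tool_rot: [0.0, 0.975, 0.222, 0.0]
contact_force: [-0.0, -0.5, -1.2]
gripper_width: 0.604
grasp_force: 63.4
```

Run:
```python
from h import *
rel(.485,.259,.24)
p=manip.grab_frame("scene"); save(p,"s2.png")
```

```text
t 4.3167 pos [ 0.4889 -0.3097  0.2443] F [-0.04 -0.49 -1.25] w 0.6044400085266706 63.38350109523162 move [ 1.6185 -3.4288  0.0285]
```

View pics/s2.png

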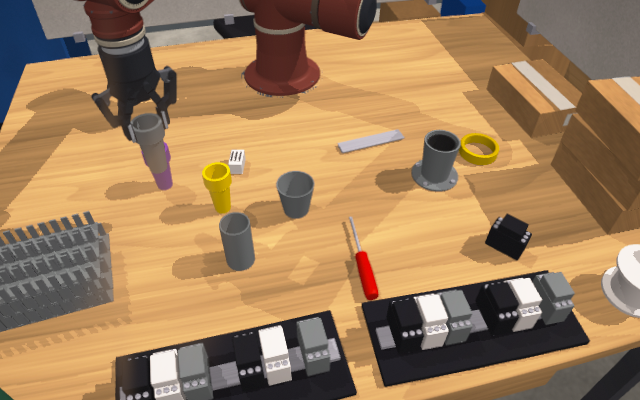

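The tub (148,140) hangs upright from the gripper, and everything else is where it was. Carrying it to the holder.

arm_command(moves=[[-1,[0.05,-0.1,0],0],[-1,[0.12,-0.25,0],0],[-1,[0.2,-0.43,0],0],[-1,[0.3,-0.64,0],0],[-1,[0.4,-0.85,0],0]])

```text
time: 4.78
tool_pos: [0.4864, -0.1666, 0.2416]
tool_rot: [-0.002, 0.975, 0.222, -0.002]
contact_force: [0.5, 0.3, 0.3]
gripper_width: 0.608
grasp_force: 63.4
```

arm_command(moves=[[-1,[0.1,-0.21,0],0],[-1,[0.2,-0.43,0],0],[-1,[0.3,-0.64,0],0],[-1,[0.4,-0.85,0],0]])

```text
time: 5.12
tool_pos: [0.4849, -0.0254, 0.2418]
tool_rot: [-0.001, 0.975, 0.222, -0.002]
contact_force: [0.9, -0.6, -0.6]
gripper_width: 0.607
grasp_force: 63.4
```

arm_command(moves=[[-1,[0.1,-0.21,0],0],[-1,[0.2,-0.43,0],0],[-1,[0.3,-0.64,0],0],[-1,[0.4,-0.85,0],0]])

```text
time: 5.45
tool_pos: [0.4836, 0.1152, 0.242]
tool_rot: [-0.0, 0.975, 0.222, -0.002]
contact_force: [0.4, 0.4, -1.9]
gripper_width: 0.607
grasp_force: 63.4
```

arm_command(moves=[[-1,[0.1,-0.21,0],0],[-1,[0.2,-0.43,0],0],[-1,[0.3,-0.64,0],0],[-1,[0.36,-0.77,0],0],[-1,[0.4,-0.85,0],0],[-1,[0.4,-0.85,0],0],[-1,[0.4,-0.85,0],0],[-1,[0.4,-0.85,0],0]])

```text
time: 6.12
tool_pos: [0.4841, 0.2529, 0.2434]
tool_rot: [0.0, 0.975, 0.222, -0.001]
contact_force: [0.1, -0.7, -0.0]
gripper_width: 0.6
grasp_force: 63.4
```

Run:
```python
from h import *
rel(.485,.259,.16)
o=[]
for n in ("top","scene"):
    p=manip.grab_frame(n); im=p["frame"][:,:,::-1]; c=proj(p,np.array([.485,.259,.15])).astype(int)
    y=max(c[1]-100,0);x=max(c[0]-100,0); o.append(cv2.resize(im[y:y+200,x:x+200],(400,400))); print(n,x,y)
cv2.imwrite("pics/c3.png",np.hstack(o))
```

```text
t 6.1167 pos [0.4841 0.2529 0.2434] F [ 0.15 -0.69 -0.02] w 0.6002178196160319 63.37518748361617 move [ 0.0243 -0.0342  0.5559]
top 50 113
scene 346 21
```

View pics/c3.png

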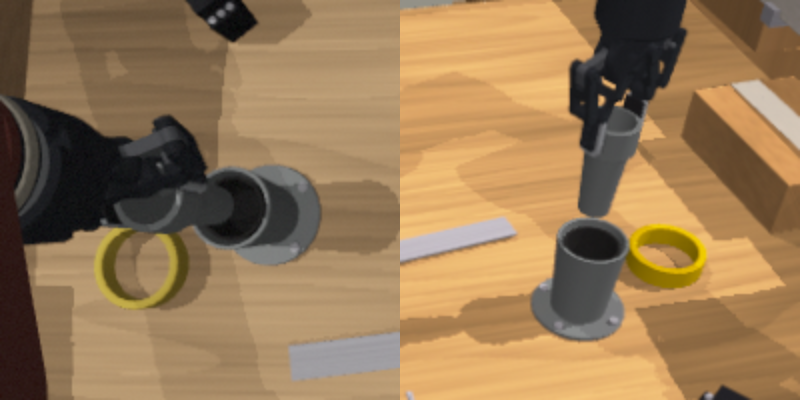

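The tub hangs above the holder mouth: its foot is at crop (215,200) in the top view and (595,212) in the scene view, with the mouth at (590,242). The offset fits the 6 mm correction still to make. Lowering to just above the seat.

arm_command(moves=[[-1,[0.026,-0.038,0],0],[-1,[0.026,-0.038,0.08],0],[-1,[0.026,-0.038,0.16],0],[-1,[0.026,-0.038,0.24],0],[-1,[0.026,-0.038,0.32],0],[-1,[0.026,-0.038,0.4],0],[-1,[0.026,-0.038,0.48],0],[-1,[0.026,-0.038,0.52],0],[-1,[0.026,-0.038,0.52],0],[-1,[0.026,-0.038,0.52],0]])

```text
time: 7.05
tool_pos: [0.4854, 0.2605, 0.1658]
tool_rot: [0.0, 0.975, 0.222, -0.0]
contact_force: [-0.2, 0.5, 0.0]
gripper_width: 0.602
grasp_force: 63.3
```

Run:
```python
from h import *
rel(.4855,.26,.14)
```

```text
t 7.05 pos [0.4854 0.2605 0.1658] F [-0.22  0.45  0.02] w 0.6021204802529238 63.33929626154713 move [-0.0009  0.0035  0.1722]
```

arm_command(moves=[[-1,[0,0,0.02],0],[-1,[0,0,0.04],0],[-1,[0,0,0.06],0],[-1,[0,0,0.06],0],[-1,[0,0,0.06],0]])

```text
time: 7.47
tool_pos: [0.4856, 0.2606, 0.1575]
tool_rot: [-0.0, 0.975, 0.222, 0.0]
contact_force: [-0.3, -0.0, 0.0]
gripper_width: 0.603
grasp_force: 63.3
```

arm_command(moves=[[-1,[0,0,0.015],0],[-1,[0,0,0.03],0],[-1,[0,0,0.03],0],[-1,[0,0,0.03],0]])

```text
time: 7.8
tool_pos: [0.486, 0.2608, 0.1544]
tool_rot: [-0.0, 0.975, 0.222, 0.001]
contact_force: [-2.3, -0.8, 4.7]
gripper_width: 0.604
grasp_force: 64.1
```

arm_command(moves=[[-1,[0,0,0.015],0],[-1,[0,0,0.03],0],[-1,[0,0,0.045],0],[-1,[0,0,0.06],0],[-1,[0,0,0.06],0],[-1,[0,0,0.06],0]])

```text
time: 8.3
tool_pos: [0.486, 0.2608, 0.1455]
tool_rot: [-0.0, 0.975, 0.222, 0.001]
contact_force: [-2.6, -1.0, 5.5]
gripper_width: 0.6
grasp_force: 64.1
```

Run:
```python
from h import *
rel(.4855,.26,.139)
p=manip.grab_frame("scene"); im=p["frame"][:,:,::-1]; c=proj(p,np.array([.485,.259,.12])).astype(int)
cv2.imwrite("pics/c4.png",cv2.resize(im[c[1]-50:c[1]+50,c[0]-50:c[0]+50],(600,600),interpolation=2))
print(c)
for z in (.1,.117,.125,.13,.147,.155): # near-side axis silhouettes
    print(z,proj(p,np.array([.485,.259,z])).round(1))
```

```text
t 8.3 pos [0.486  0.2608 0.1455] F [-2.64 -0.99  5.45] w 0.6001747852265513 64.14747406204697 move [-0.0057  0.0033  0.0431]
[443 132]
0.1 [441.7 140.3]
0.117 [443.2 133.9]
0.125 [443.9 130.9]
0.13 [444.4 128.9]
0.147 [445.9 122.3]
0.155 [446.6 119.1]
```

View pics/c4.png

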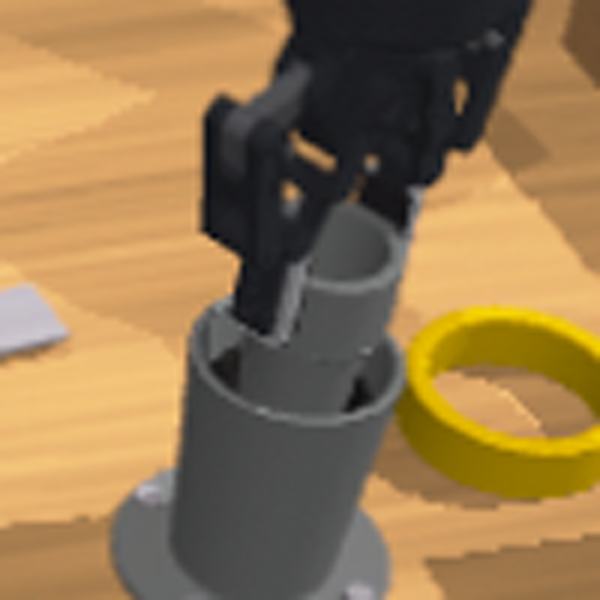

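The tub stands upright in the holder. The near edge of the collar's underside is at crop (330,355), its top at (345,292), and the near edge of the holder rim at (300,420). I'll turn those into heights.

Run:
```python
from h import *
p=manip.grab_frame("scene"); d=np.array([.711,-.434])/.833
for nm,r,v in (("under",.027,82+355/6),("top",.027,82+292/6),("rim",.038,82+420/6)):
    zs=np.linspace(.08,.18,201); vs=[proj(p,np.array([.485+d[0]*r,.259+d[1]*r,z]))[1] for z in zs]
    print(nm,zs[np.argmin(abs(np.array(vs)-v+.5))])
```

```text
under 0.12
top 0.14700000000000002
rim 0.1
```

The collar stands about 19 mm above the rim, which agrees with the TCP reading. Another 7 mm or so is needed.

arm_command(moves=[[-1,[0,0,0.016],0],[-1,[0,0,0.032],0],[-1,[0,0,0.046],0],[-1,[0,0,0.046],0],[-1,[0,0,0.046],0],[-1,[0,0,0.046],0]])

```text
time: 8.9
tool_pos: [0.486, 0.2608, 0.1385]
tool_rot: [-0.0, 0.975, 0.222, 0.001]
contact_force: [-2.0, -0.5, 5.9]
gripper_width: 0.606
grasp_force: 64.1
```

Run:
```python
from h import *
rel(.4855,.26,.139)
```

```text
t 8.9 pos [0.486  0.2608 0.1385] F [-2.03 -0.49  5.93] w 0.60573418642453 64.1382319870172 move [-0.0055  0.0032 -0.0032]
```

arm_command(moves=[[0.6,[0,0,0],0],[1,[0,0,0],0],[1,[0,0,0],0],[1,[0,0,0],0],[1,[0,0,0],0],[1,[0,0,0],0],[1,[0,0,-0.1],0],[1,[0,0,-0.25],0],[1,[0,0,-0.45],0],[1,[0,0,-0.65],0],[1,[0,0,-0.85],0],[1,[0,0,-0.9],0],[1,[0,0,-0.9],0],[1,[0,0,-0.9],0]])

```text
time: 10.07
tool_pos: [0.4854, 0.2606, 0.2714]
tool_rot: [-0.0, 0.975, 0.222, -0.0]
contact_force: [-1.0, 0.0, -0.2]
gripper_width: 1.003
grasp_force: 0.0
```

Run:
```python
from h import *
rel(.4855,.26,.139)
p=manip.grab_frame("scene"); im=p["frame"][:,:,::-1]; c=(443,132)
cv2.imwrite("pics/c5.png",cv2.resize(im[82:182,393:493],(600,600),interpolation=2))
d=np.array([.711,-.434])/.833
for nm,r,z in (("under+8",.027,.108),("under+12",.027,.112),("under+16",.027,.116),("top+12",.027,.142)):
    print(nm,((proj(p,np.array([.485+d[0]*r,.259+d[1]*r,z]))+.5-[393,82])*6).round())
for n in ("straight_cup","wide_tub"): print(n,fit(p,n,*{"straight_cup":(.621,-.189),"wide_tub":(.517,-.061)}[n])[0])
```

```text
t 10.0667 pos [0.4854 0.2606 0.2714] F [-1.    0.03 -0.23] w 1.0034841620680348 0.0 move [-0.0012  0.0035  0.8827]
under+8 [288. 382.]
under+12 [291. 373.]
under+16 [293. 364.]
top+12 [307. 304.]
straight_cup [ 0.62051704 -0.18825784]
wide_tub [ 0.51810507 -0.06095835]
```

View pics/c5.png

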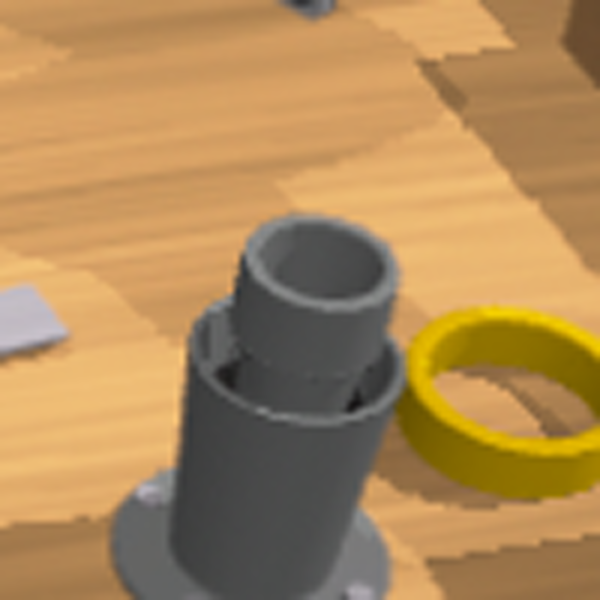

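The released tub stands upright in the holder. Its collar underside is at crop (290,375), about 11 mm above the rim, and the cup and wide tub have not moved. Handing in.

```bash
python3 -c "
from plant import manip
print(manip.job_done())"
```

```text
the job is handed in; nothing more can be done
None
```

I stood the grey tub upright in the holder, pressed it until its collar was about 11 mm above the rim by camera estimate, and let go; the straight-sided cup and the wide tub have not moved, and the job is handed in (no verdict was returned).

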